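# Nip a wax mould in the star-handle clamp

### The arm

A 6-joint arm with a two-finger parallel gripper is mounted at the origin on the work surface. World frame = base frame: x ahead of the robot, y to its left, z up, the work surface at z = 0. Lengths are in m, angles in degrees, forces in N, time in s.
With the tool pointing down it reaches from about 0.3 to 0.75 m from the base axis. Payload 8.5 kg.
Tool frame: the origin (TCP) lies between the finger pads; the fingertips stand 25 mm ahead of it and the grasp point (between the pads) lies 6 mm ahead of it; z points along the fingers, y is the line along which they close (so a half turn about z gives the same grasp; the last joint's range is limited). The gripper opens to 88 mm and grips with 3 to 60 N. Pads are 18 mm wide; open, the fingers measure 123 mm over their backs; the gripper's body (75 mm by 187 mm) begins 45 mm behind the grasp point.
Start: joints at [64.383, 21.807, 74.336, -0, 83.858, -12.336], TCP at [0.126, 0.535, 0.264] pointing down, gripper open.
Joint ranges: [-178.18, 178.18], [-50.72, 133.34], [12.68, 142.11], [-81.47, 261.47], [9.98, 163.14], [-165.26, 165.26]. Speed limits (degrees/s): [136.94, 136.94, 180, 180, 180, 180].

### API

Orientations are given as a 3x3 rotation matrix whose columns are the frame's x, y, z axes.
In Python, from plant import * gives the robot as it stands.
- The arm moves only by the shell command python3 -m inch 'ROWS' [OPENING] [FORCE]. ROWS is JSON, a list of rows, each a list of 2 entries, a list of its own where there are three numbers: the shift along the tool's x, y, z in cm, then the turn, a rotation vector about the tool's x, y, z in degrees. In form: [[[x, y, z], [rx, ry, rz]], ...]. A call has 1 to 8 rows; each row shifts and turns the commanded pose from where the row before left it, along the tool's axes as they then stand; what a row does not reach is not made up. A row lasts 1/10 s, in which the tool goes at most 50 mm and 8.59 degrees, less where a joint would pass 70% of its speed; a pose out of reach is approached as far as the arm can. A call with a gripper value outside its range is refused whole. OPENING is the finger opening in cm, from 0 to 8.81, set as the call begins (- or left out, the last holds). The fingers move at their own pace and stop on an object; FORCE is the grip in N (left out, the last holds). Time passes only in rows, so rows that do not move let the fingers close. It gives the time, the measured TCP pose, the force, the opening and the grip force at its end, in the units of the state.
- get_obs(): the state, without advancing time (a new reading comes with each control period).
- get_image(name): name is "scene" or "top" or "wrist"; returns the picture (480x640x3 uint8, blue, green, red); there is no depth.
- calibration(name): a dict with "camera_matrix" (3x3 intrinsics, pixels), "rvec" (rotation vector, rad) and "tvec" (3), from world to camera coordinates, as OpenCV has them. Camera axes: x right, y down, z forward; pixel columns grow to the right and rows downward; lengths in m; the calibration is good to about 2 mm. A picture is of the moment at which its call begins: read the wrist's pose just before it. calibration takes no time and is no camera call; for the wrist camera it gives the pose at the moment of the call.
- hand_in(): hands the job in; it is judged then, once.
Trained networks look in the newest picture that a camera, given by its name, has taken for a name from the list of things; names that differ only in an ending like _2 or _b are one class to them, and where a whole thing is asked for, a point or a joint stands for the part that bears it (a point fixed in the world has none). Each returns a list of dicts, best first, with "conf" (0 to 1); they miss things now and then, are a little off and sometimes report something else, mostly with a low value. They report only what shows in the picture. A call takes as long as a camera call. They do not tell look-alikes from the thing itself.
- boxes_of(camera, thing): "point" ([x, y, z] in m, in the coordinates of the camera as it stood for that picture, good to about 4 mm: the middle of the surface that is visible of it).
The state is a dict: "t": time; "joint_pos": joint angles; "qvel": joint speeds; "joint_torque": joint torques, N m; "position": TCP position; "ee_rot": TCP orientation; "wrist_force": force on the tool from outside, world axes, zero at the start; "wrist_torque": the same for the moment, N m; "opening": finger opening in m; "gripper_force": force on a finger pad.
Only numpy, scipy, OpenCV 4.12 (cv2) and the standard library are available. Lean on these libraries where they do the work, as an engineer would, in place of code of your own. Each camera call takes 0.05 s, during which the arm holds its last target. There are 200 camera calls.

### The job

Stand the plate-and-rubber wax mould upright on the clamp's bed, centred between the jaw and the backstop with its plates facing them. Then close the jaw by pushing the spokes of the star handle round clockwise, one after another, until the mould is held firmly and squarely between jaw and backstop. Go by feel: push the spokes gently, stop as the handle stiffens so the mould is not crushed, move the jaw only with the handle, and leave everything else on the bench where it is.

Things in the scene. Friction and masses are not known exactly. Their poses are not given: they have to be found in the camera images.
- clamp: mould clamp bolted to the bench: steel plate 100 mm wide (x), 360 long (y), 15 thick; its top is the bed. A 64 mm square gear housing, 95 mm high, at y = -100 mm carries the star handle; the jaw slides out of it along +y, toward the backstop. Origin under the plate on its centre line; x across, y along the slide, z up.
- bay (a point): point on the clamp's bed, centre line, y = 85 mm. Beyond it stands the backstop, a fixed steel block 40 mm wide (x), 42 mm high over the bed, on the centre line; its face lies between 24 and 36 mm farther along +y than this point: where exactly is not reported and must be felt.
- jaw: steel sliding jaw with a black rubber face pad 12 mm thick that yields 1 mm per 30 N; 40 mm wide (x), top 43.5 mm above the bed. Origin: centre of its pressing face at bed height; axes as the clamp's, face looking along +y. It starts 43 to 63 mm from the backstop and moves 10 mm per radian of handle, toward the backstop as the handle turns clockwise seen from above.
- capstan: star handle on a vertical axis: hub 48 mm across, five level steel spokes 12 mm thick, 72 degrees apart, 120 mm above the bench. Origin on the axis at the spokes' height; hub top 31 mm above it. x points along one spoke and turns with the handle. No spring: steady friction of about 0.45 N m holds it where it is left. A push over 25 N spoils it.
- push_point (a point): point on the spoke along the handle's x, 72 mm from the axis: a good radius for closed fingertips, put between two spokes about 20 mm below the spokes' centre line, to push from. Turning takes about 6 N here, and 1.4 N more per 10 N of squeeze: stop at 9 to 12 N (20 to 40 N of squeeze); 100 N of squeeze spoils the mould. Judge it while moving: a standing finger reads less.
- ball (a point): centre of the black ball, 24 mm across, at the end of the same spoke, 105 mm from the axis; every spoke has one. Turned clockwise from above, spokes nearest the robot move to its left (+y).
- mould: wax-injection mould: black rubber between two 5 mm aluminium plates, with a brass port in its top; a block 60 mm long (its x), 30 mm thick (its y, across the plates), 50 mm tall, about 0.2 kg, standing upright. Origin under its centre. Grip it by its two ends, across the 60 mm; it overhangs the 40 mm wide jaw and backstop by 10 mm at each end. Either end may come first.
- sprue_base: round black rubber flask base, 72 mm across, 26 mm high, origin under its centre; a bystander, to be left alone
- wax_pen: wooden-handled wax tool lying on the bench, 150 mm long, origin under its middle; a bystander, to be left alone
- wax_stub: short upright green wax rod, 22 mm across, 26 mm high, origin under its centre; a bystander, to be left alone
- wax_tree: wax tree standing on a round rubber base, 76 mm across, 170 mm high, origin under its centre; a bystander, to be left alone
- flask: dark perforated casting flask, 124 mm across its foot, 198 mm high, origin under its centre; a bystander, to be left alone
- dish: white ceramic dish, 80 mm across, 30 mm high, origin under its centre; a bystander, to be left alone
- brush: bench brush lying on the bench, 180 mm long, origin under its middle; a bystander, to be left alone
There are look-alikes about, which are no part of the job. What is shaped like the mould but pink is not meant.

How it is judged:
By the outcome, as a careful person would: the job done as asked, in the order asked, and still so for the second after the job is handed in, with the robot touching nothing.
It also fails if it takes over 72 s, if anything falls off the work surface, if the arm or the gripper's body presses on something with over 40 N, if the wrist force passes 120 N, or if a joint passes its speed limit or range.

## Working session

There is one attempt and no reset: what is moved stays moved. The work goes in short steps, Python scripts to look and compute and a shell command to move; the robot and the scene stay as the last step left them, time stands still between calls to the robot, and variables do not carry over. Pictures are saved under pics/ and viewed, at most 10 in all, crops included, and the job is handed in when it is done.

```bash
ls; mkdir -p pics
cat > h.py <<'E'
from plant import *
import numpy as np, cv2
def cal(n):
    c=calibration(n); R=cv2.Rodrigues(np.array(c["rvec"],float))[0]; return np.array(c["camera_matrix"],float),R,np.array(c["tvec"],float).ravel()
def w(n,p):
    K,R,t=cal(n); return R.T@(np.array(p)-t)
def ray(n,u,v,z):
    K,R,t=cal(n); d=R.T@np.linalg.inv(K)@np.array([u,v,1.]); o=-R.T@t; return o+d*(z-o[2])/d[2]
def px(n,P):
    K,R,t=cal(n); q=K@(R@np.array(P)+t); return q[:2]/q[2]
E
python3 - <<'E'
from h import *
np.set_printoptions(precision=4,suppress=True)
ims=[]
for n in ("top","scene"):
    im=get_image(n); cv2.imwrite(f"pics/{n}0.png",im)
    for th in ("clamp","jaw","capstan","ball","mould","wax_tree","flask","dish","brush","sprue_base","wax_pen","wax_stub"):
        for b in boxes_of(n,th)[:6]:
            P=w(n,b["point"]); print(n,th,round(b["conf"],2),P,px(n,P).round())
o=get_obs();print(o)
E
```

```text
pics
top clamp 0.62 [0.6159 0.0087 0.0154] [325. 254.]
top jaw 0.57 [0.6219 0.0747 0.0479] [295. 250.]
top jaw 0.49 [0.4579 0.0155 0.0252] [323. 324.]
top capstan 0.74 [ 0.6116 -0.0629  0.1173] [359. 250.]
top ball 0.7 [ 0.6102 -0.0622  0.1272] [359. 250.]
top mould 0.8 [ 0.4684 -0.1912  0.0516] [417. 318.]
top mould 0.78 [ 0.451  -0.366   0.0452] [497. 325.]
top mould 0.7 [ 0.4393 -0.2741  0.0525] [456. 331.]
top wax_tree 0.69 [ 0.6166 -0.4204  0.0903] [524. 247.]
top flask 0.77 [0.7044 0.4005 0.1935] [126. 201.]
top dish 0.98 [0.5517 0.3755 0.0153] [163. 284.]
top brush 0.82 [ 0.7671 -0.0264  0.0183] [339. 189.]
top brush 0.21 [ 0.6166 -0.4176  0.0952] [524. 247.]
top sprue_base 0.71 [0.4358 0.1935 0.0144] [243. 335.]
top wax_pen 0.85 [0.4591 0.0143 0.0229] [323. 324.]
top wax_stub 0.47 [ 0.4725 -0.0229  0.0257] [340. 317.]
scene jaw 0.62 [0.6324 0.0709 0.0462] [346. 245.]
scene capstan 0.75 [ 0.6263 -0.0695  0.1312] [307. 250.]
scene ball 0.8 [ 0.6294 -0.0682  0.1255] [309. 252.]
scene mould 0.97 [ 0.4504 -0.2816  0.0434] [190. 297.]
scene mould 0.93 [ 0.4584 -0.3693  0.0421] [160
[... 543 characters left out ...]
149] [284. 245.]
scene wax_stub 0.49 [ 0.4812 -0.0228  0.0194] [278. 249.]
scene wax_stub 0.49 [ 0.6434 -0.0651  0.0288] [316. 284.]
{'t': 1.3, 'joint_pos': array([ 64.3835,  21.8081,  74.3352,   0.0004,  83.8563, -12.3368]), 'qvel': array([ 0.1108, -0.0322, -0.0614, -0.0265, -0.0901, -0.0508]), 'joint_torque': array([ -0.001 , -43.7813, -22.472 ,   0.0712,   0.0316,  -0.    ]), 'position': array([0.1263, 0.5353, 0.2637]), 'ee_rot': array([[-0.9733,  0.2297, -0.    ],
       [ 0.2297,  0.9733,  0.    ],
       [ 0.    ,  0.    , -1.    ]]), 'wrist_force': array([0.4441, 0.3757, 0.2166]), 'wrist_torque': array([ 0.0104,  0.0135, -0.0199]), 'gripper_force': 0.0, 'opening': 0.08804785793626652}
```

```bash
sleep 1; ls pics
```

```text
scene0.png
top0.png
```

Run:
```python
import cv2
a=cv2.imread("pics/top0.png")
c=a[180:360,230:540]; cv2.imwrite("pics/top0c.png",cv2.resize(c,None,fx=2.58,fy=2.58,interpolation=cv2.INTER_CUBIC))
b=cv2.imread("pics/scene0.png")[200:360,130:400]; cv2.imwrite("pics/scene0c.png",cv2.resize(b,None,fx=2.95,fy=2.95,interpolation=cv2.INTER_CUBIC))
```

```text
(no output)
```

View pics/top0c.png

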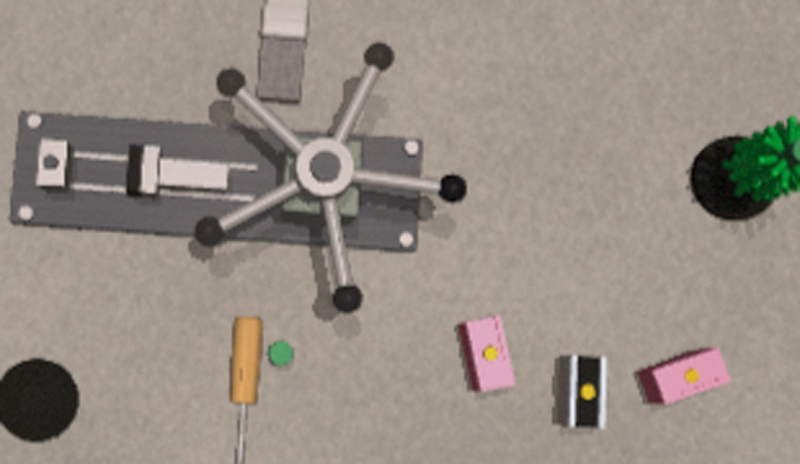

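View pics/scene0c.png

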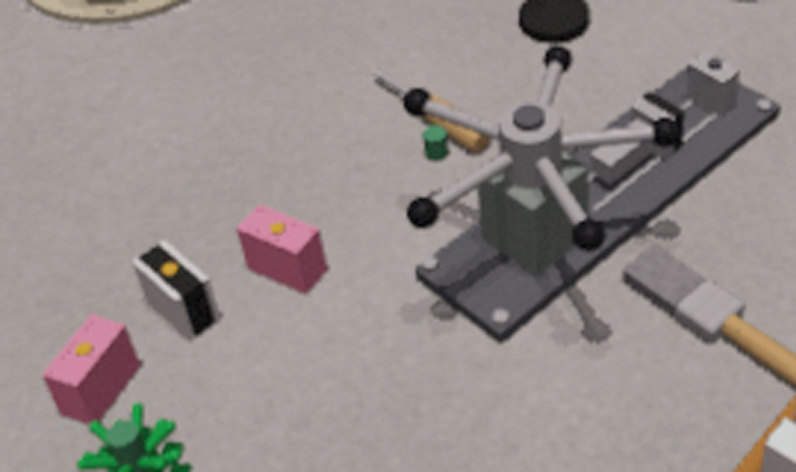

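The top crop shows the clamp tilted about 4°. Its axis is at crop (325,167), the jaw face near (130,170) and the backstop at (52,163). The true mould (black rubber, silver plates) is the middle one at (587,391), with a pink look-alike on each side. The scene view agrees.

```bash
python3 - <<'E'
from h import *
np.set_printoptions(precision=4,suppress=True)
f=lambda u,v,z: ray("top",230+(u+.5)/2.58-.5,180+(v+.5)/2.58-.5,z)[:2]
c=[f(*p,.015) for p in((22,112),(423,138),(415,250),(12,223))]
print(c, np.linalg.norm(c[0]-c[1]),np.linalg.norm(c[0]-c[3]))
b=[f(*p,.017) for p in((34,121),(412,147),(406,240),(26,212))]
ctr=np.mean(c,0);cb=np.mean(b,0)
yv=(c[0]+c[3]-c[1]-c[2]);yv2=(b[0]+b[3]-b[1]-b[2]);print(ctr,cb,[np.degrees(np.arctan2(v[1],v[0])) for v in(yv,yv2)])
y=yv/np.linalg.norm(yv);x=np.array([y[1],-y[0]])
g=lambda p:((p-ctr)@x,(p-ctr)@y)
print("hub",f(325,166,.151),g(f(325,166,.151)))
print("jaw pad face", g(f(129,170,.0585)),"backstop near face",g(f(68,163,.057)))
print("bay",ctr+y*.085)
m=[f(*p,.05) for p in((571,357),(606,357),(604,427),(570,427))]
print("mould",np.mean(m,0),m)
for p in((453,187),(347,298),(208,231),(231,82),(379,56)):
  d=f(*p,.132)-(ctr-.1*y); print(np.linalg.norm(d),np.degrees(np.arctan2(d[1],d[0])))
E
python3 - <<'E'
print(open('h.py').read()[:20])
E
```

```text
[array([0.6905, 0.2066]), array([ 0.6628, -0.1495]), array([ 0.5632, -0.1397]), array([0.5914, 0.2146])] 0.35718051655464533 0.09943934072281832
[0.627 0.033] [0.6273 0.0316] [np.float64(85.50063845049621), np.float64(85.19508723755845)]
hub [ 0.6192 -0.0548] (np.float64(-0.0008571071536882127), np.float64(-0.08816293012862632))
jaw pad face (np.float64(-0.0017918283620972602), np.float64(0.07500723836247171)) backstop near face (np.float64(0.0009800366760719273), np.float64(0.12769293564215622))
bay [0.6336 0.1177]
mould [ 0.4382 -0.2787] [array([ 0.4676, -0.2657]), array([ 0.4673, -0.2954]), array([ 0.4087, -0.2912]), array([ 0.4091, -0.2625])]
0.09290337809715404 -99.584345683197
0.10348836961157028 -177.42227457437704
0.11600204425888054 114.73278256231696
0.11224254324927617 49.80608324400267
0.09879390249387744 -20.53989414794278
from plant import *
```

```bash
python3 -m inch '[[[-3.28,-2.34,-0.62],[0,0,0]],[[-3.28,-2.34,-0.62],[0,0,0]],[[-3.28,-2.34,-0.62],[0,0,0]],[[-3.28,-2.34,-0.62],[0,0,0]],[[-3.28,-2.34,-0.62],[0,0,0]],[[-3.28,-2.34,-0.62],[0,0,0]],[[-3.28,-2.34,-0.62],[0,0,0]],[[-3.28,-2.34,-0.62],[0,0,0]]]'; python3 -m inch '[[[-3.28,-2.34,-0.62],[0,0,0]],[[-3.28,-2.34,-0.62],[0,0,0]],[[-3.28,-2.34,-0.62],[0,0,0]],[[-3.28,-2.34,-0.62],[0,0,0]],[[-3.28,-2.34,-0.62],[0,0,0]],[[-3.28,-2.34,-0.62],[0,0,0]],[[-3.28,-2.34,-0.62],[0,0,0]],[[-3.28,-2.34,-0.62],[0,0,0]]]'; python3 -m inch '[[[0,0,0],[0,0,8.1]],[[0,0,0],[0,0,8.1]],[[0,0,0],[0,0,8.1]],[[0,0,0],[0,0,8.1]],[[0,0,0],[0,0,8.1]],[[0,0,0],[0,0,8.1]],[[0,0,0],[0,0,8.1]],[[0,0,0],[0,0,8.1]]]';  python3 -m inch '[[[0,0,0],[0,0,8.1]],[[0,0,0],[0,0,8.1]],[[0,0,0],[0,0,0]],[[0,0,0],[0,0,0]]]'
python3 - <<'E'
from h import *
np.set_printoptions(precision=4,suppress=True)
o=get_obs();print(o["position"],o["ee_rot"],o["joint_pos"])
cv2.imwrite("pics/w1.png",get_image("wrist"))
K,R,t=cal("wrist");print(-R.T@t,R.T@[0,0,1])
for th in ("jaw","capstan","clamp","ball"):
    for b in boxes_of("wrist",th)[:6]:
        P=w("wrist",b["point"]); print(th,round(b["conf"],2),P,px("wrist",P).round())
E
```

```text
t: 2.1
position: [0.3395, 0.2914, 0.3138]
ee_rot: [[-0.973, 0.23, 0.0], [0.23, 0.973, 0.0], [-0.0, 0.0, -1.0]]
wrist_force: [-0.4, -0.7, 0.3]
opening: 0.0882
gripper_force: 0.0
t: 2.9
position: [0.552, 0.0489, 0.3633]
ee_rot: [[-0.973, 0.23, 0.0], [0.23, 0.973, 0.0], [-0.0, 0.0, -1.0]]
wrist_force: [0.6, 0.8, 1.0]
opening: 0.0879
gripper_force: 0.0
t: 3.7
position: [0.5511, 0.0503, 0.3629]
ee_rot: [[-0.201, 0.98, -0.0], [0.98, 0.201, 0.0], [0.0, -0.0, -1.0]]
wrist_force: [-0.5, -0.6, 0.4]
opening: 0.0883
gripper_force: 0.0
t: 4.1
position: [0.5511, 0.0503, 0.363]
ee_rot: [[0.071, 0.997, -0.0], [0.997, -0.071, -0.0], [-0.0, -0.0, -1.0]]
wrist_force: [0.3, -0.3, -0.6]
opening: 0.088
gripper_force: 0.0
[0.5511 0.0503 0.363 ] [[ 0.0708  0.9975 -0.0001]
 [ 0.9975 -0.0708 -0.    ]
 [-0.     -0.0001 -1.    ]] [-7.0411 19.4006 61.8875 -0.0019 98.7148 -2.9787]
[0.5567 0.1294 0.4836] [-0.022  -0.3012 -0.9533]
jaw 0.86 [0.6306 0.0812 0.0472] [378. 166.]
jaw 0.37 [0.6196 0.0412 0.0201] [368. 194.]
capstan 0.95 [ 0.6091 -0.0401  0.1215] [373. 278.]
clamp 0.8 [0.6193 0.0381 0.0199] [367. 196.]
ball 0.9 [ 0.6104 -0.0386  0.1247] [374. 278.]
```

View pics/w1.png

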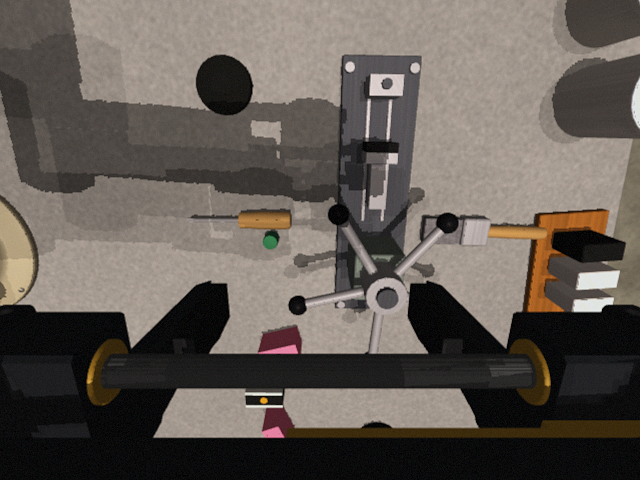

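The wrist view shows the clamp from above and behind: far bolts at (350,67) and (415,68), backstop top at x 370–403 and y 75–95, black pad front edge near y 142, hub at (387,297). Balls are at (339,215), (447,223) and (298,305).

Run:
```python
from h import *
np.set_printoptions(precision=4,suppress=True)
f=lambda u,v,z: ray("wrist",u,v,z)[:2]
print("bolts",f(350,67,.017),f(415,68,.017),f(341,304,.017))
print("corners",f(342,56,.015),f(421,57,.015))
a=np.radians(85.4);y=np.array([np.cos(a),np.sin(a)])
print("hub top",f(386,297,.151),"balls",f(339,215,.12),f(447,223,.12),f(298,305,.12))
print("backstop top far",f(386,75,.057),"near",f(386,95,.057),"jaw pad front",f(380,143,.0585),"pad back",f(380,153,.0585))
im=cv2.imread("pics/w1.png")
cv2.imwrite("pics/w1c.png",cv2.resize(im[45:225,320:470],None,fx=3.3,fy=3.3,interpolation=cv2.INTER_CUBIC))
```

```text
bolts [0.6023 0.2037] [0.6842 0.1965] [ 0.5734 -0.1305]
corners [0.593  0.2172] [0.6921 0.2088]
hub top [ 0.6189 -0.0508] balls [0.5734 0.0386] [0.6944 0.0204] [ 0.5172 -0.0707]
backstop top far [0.6398 0.1859] near [0.6395 0.1643] jaw pad front [0.6313 0.1102] pad back [0.631  0.0983]
```

View pics/w1c.png

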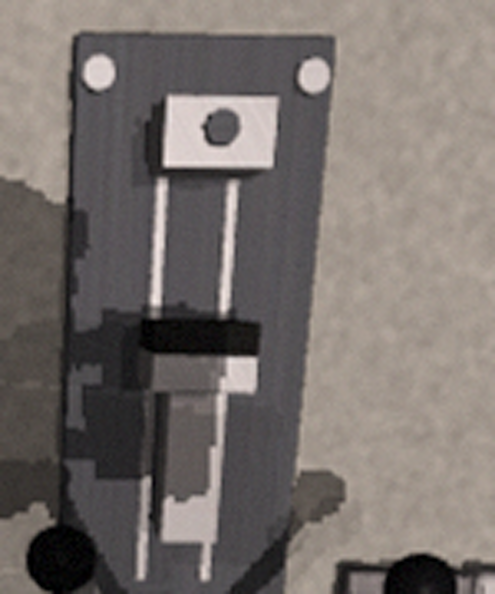

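```bash
python3 -m inch '[[[-4.18,-1.12,1.25],[0,0,0]],[[-4.18,-1.12,1.25],[0,0,0]],[[-4.18,-1.12,1.25],[0,0,0]],[[-4.18,-1.12,1.25],[0,0,0]],[[-4.18,-1.12,1.25],[0,0,0]],[[-4.18,-1.12,1.25],[0,0,0]],[[-4.18,-1.12,1.25],[0,0,0]],[[-4.18,-1.12,1.25],[0,0,0]]]'; python3 -m inch '[[[0,0,0],[0,0,0]],[[0,0,0],[0,0,0]]]'
python3 - <<'E'
from h import *
np.set_printoptions(precision=4,suppress=True)
cv2.imwrite("pics/w2.png",get_image("wrist"))
o=get_obs();print(o["position"],o["ee_rot"][:,1])
for b in boxes_of("wrist","mould")[:6]:
    P=w("wrist",b["point"]); print(round(b["conf"],2),P,px("wrist",P).round())
im=cv2.imread("pics/w2.png"); cv2.imwrite("pics/w2c.png",im[100:400,120:520])
E
```

```text
t: 5.15
position: [0.4359, -0.278, 0.2626]
ee_rot: [[0.074, 0.997, 0.0], [0.997, -0.074, -0.0], [-0.0, 0.0, -1.0]]
wrist_force: [0.5, -0.8, -0.4]
opening: 0.0887
gripper_force: 0.0
t: 5.35
position: [0.4365, -0.2769, 0.2628]
ee_rot: [[0.076, 0.997, -0.0], [0.997, -0.076, 0.001], [0.001, -0.0, -1.0]]
wrist_force: [-0.0, -0.5, 0.8]
opening: 0.0884
gripper_force: 0.0
[ 0.437  -0.2761  0.2632] [ 0.9972 -0.0743  0.0004]
0.94 [ 0.4371 -0.27    0.054 ] [318. 208.]
0.84 [ 0.4754 -0.1937  0.0495] [352. 125.]
0.77 [ 0.4499 -0.3563  0.0495] [335. 283.]
```

View pics/w2c.png

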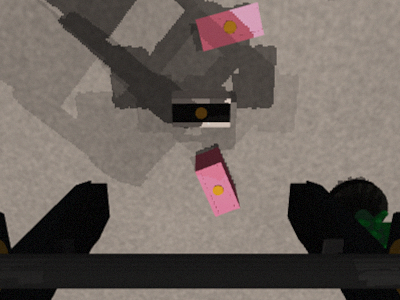

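The crop shows the mould top spanning about x 172–231 and y 99–126, nearly parallel to the tool axes. Its brass port is at (201,113), full frame (321,213).

Run:
```python
from h import *
np.set_printoptions(precision=4,suppress=True)
o=get_obs();T=o["ee_rot"];p=o["position"]
for uv in((321,213),(292,199),(351,199),(351,226),(292,223)):
    P=ray("wrist",*uv,.05);print(P[:2],T.T@(P-p))
im=cv2.imread("pics/w2.png"); cv2.imwrite("pics/w2d.png",cv2.resize(im[180:245,275:370],None,fx=6,fy=6,interpolation=cv2.INTER_CUBIC))
```

```text
[ 0.4399 -0.2767] [-0.0007  0.0027  0.2134]
[ 0.4116 -0.26  ] [ 0.0138 -0.0268  0.2134]
[ 0.4713 -0.2644] [0.0138 0.033  0.2135]
[ 0.4701 -0.2928] [-0.0146  0.0339  0.2135]
[ 0.4092 -0.2851] [-0.0114 -0.0274  0.2134]
```

View pics/w2d.png

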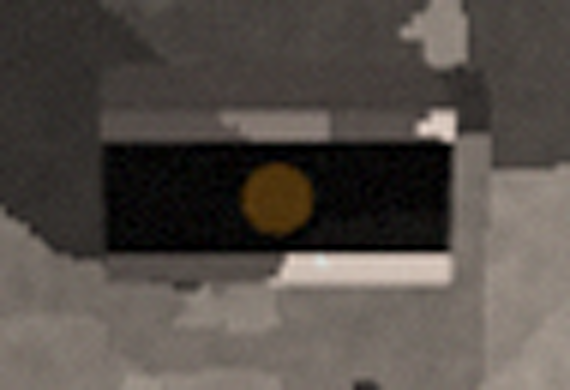

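```bash
python3 -m inch '[[[0,0.3,4],[0,0,0]],[[0,0,4],[0,0,0]],[[0,0,4],[0,0,0]],[[0,0,4],[0,0,0]],[[0,0,3],[0,0,0]],[[0,0,2],[0,0,0]],[[0,0,1],[0,0,0]],[[0,0,0.5],[0,0,0]]]'; python3 -m inch '[[[0,0,0],[0,0,0]],[[0,0,0],[0,0,0]],[[0,0,0],[0,0,0]],[[0,0,0],[0,0,0]],[[0,0,0],[0,0,0]],[[0,0,0],[0,0,0]],[[0,0,0],[0,0,0]]]' 5.0 25
```

```text
t: 6.25
position: [0.4403, -0.276, 0.0379]
ee_rot: [[0.073, 0.997, 0.0], [0.997, -0.073, -0.0], [-0.0, 0.0, -1.0]]
wrist_force: [0.7, -0.0, -0.1]
opening: 0.0879
gripper_force: 0.0
t: 6.95
position: [0.44, -0.2769, 0.0386]
ee_rot: [[0.075, 0.997, 0.001], [0.997, -0.075, -0.001], [-0.001, 0.001, -1.0]]
wrist_force: [-0.4, 1.1, 6.2]
opening: 0.0595
gripper_force: 25.0
```

```bash
python3 -m inch '[[[0,0,-2],[0,0,0]],[[0,0,-4],[0,0,0]],[[0,0,-4],[0,0,0]],[[0,0,-4],[0,0,0]],[[0,0,-4],[0,0,0]],[[0,0,-2],[0,0,0]]]';  python3 -m inch '[[[3.56,1.37,0],[0,0,0]],[[3.56,1.37,0],[0,0,0]],[[3.56,1.37,0],[0,0,0]],[[3.56,1.37,0],[0,0,0]],[[3.56,1.37,0],[0,0,0]],[[3.56,1.37,0],[0,0,0]],[[3.56,1.37,0],[0,0,0]],[[3.56,1.37,0],[0,0,0]]]'; python3 -m inch '[[[3.56,1.37,0],[0,0,0]],[[3.56,1.37,0],[0,0,0]],[[3.56,1.37,0],[0,0,0]],[[3.56,1.37,0],[0,0,0]],[[0,0,0],[0,0,0.6]],[[0,0,0],[0,0,0]],[[0,0,0],[0,0,0]]]'
python3 - <<'E'
from h import *
np.set_printoptions(precision=4,suppress=True)
o=get_obs();print(o["position"],o["ee_rot"][:,1])
get_image("wrist")
T=o["ee_rot"];print(T)
im=get_image("wrist");cv2.imwrite("pics/w3.png",im)
cv2.imwrite("pics/w3c.png",cv2.resize(im[60:360,200:460],None,fx=2,fy=2,interpolation=cv2.INTER_CUBIC))
E
```

```text
t: 7.55
position: [0.44, -0.2769, 0.2412]
ee_rot: [[0.075, 0.997, 0.003], [0.997, -0.075, -0.003], [-0.003, 0.003, -1.0]]
wrist_force: [0.4, -0.6, -2.4]
opening: 0.0598
gripper_force: 25.0
t: 8.35
position: [0.5705, 0.0007, 0.2377]
ee_rot: [[0.075, 0.997, -0.001], [0.997, -0.075, 0.0], [0.0, -0.001, -1.0]]
wrist_force: [-0.1, -1.4, -1.8]
opening: 0.0596
gripper_force: 25.0
t: 9.05
position: [0.6353, 0.1363, 0.2377]
ee_rot: [[0.086, 0.996, -0.001], [0.996, -0.086, -0.0], [-0.0, -0.001, -1.0]]
wrist_force: [0.2, -1.1, -1.7]
opening: 0.0598
gripper_force: 25.0
[0.6353 0.1363 0.2377] [ 0.9963 -0.0856 -0.0008]
[[ 0.0856  0.9963 -0.0008]
 [ 0.9963 -0.0856 -0.0003]
 [-0.0004 -0.0008 -1.    ]]
```

View pics/w3c.png

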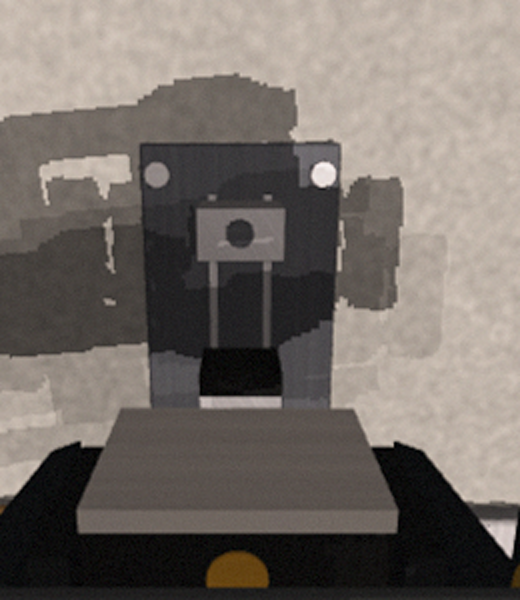

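The view shows the backstop front top edge at crop (240,262), full (320,191). The pad front edge is at (241,349), full (320.5,234.5). The mould is squarely held, with its face showing 121–369 at the bottom edge and 78–397 at the top.

Run:
```python
from h import *
np.set_printoptions(precision=4,suppress=True)
o=get_obs();T=o["ee_rot"];p=o["position"]
g=lambda u,v,z:T.T@(ray("wrist",200+u/2,60+v/2,z)-p)
for n,a in dict(bsL=(196,262,.057),bsR=(284.5,262,.057),bsfarL=(197,207,.057),bsfarR=(285,207,.057),padL=(202,348,.0585),padR=(280,348,.0585),cornL=(140,143,.015),cornR=(341,143,.015),boltL=(157,175,.017),boltR=(323,174,.017),plateL=(149,400,.015),plateR=(332,400,.015)).items(): print(n,g(*a))
# mould bottom / top edges of front face
zb=p[2]-.0385
for a in((121,408,zb),(369,408,zb),(78,510,zb+.05),(397,510,zb+.05)): print("m",g(*a))
```

```text
bsL [ 0.0275 -0.0186  0.1811]
bsR [0.0275 0.0216 0.1811]
bsfarL [ 0.052  -0.0177  0.1811]
bsfarR [0.052  0.0213 0.1811]
padL [-0.0129 -0.0164  0.1796]
padR [-0.0129  0.0203  0.1796]
cornL [ 0.0791 -0.0476  0.2231]
cornR [0.0791 0.0511 0.223 ]
boltL [ 0.0639 -0.0396  0.2211]
boltR [0.0645 0.0426 0.221 ]
plateL [-0.0564 -0.0485  0.2231]
plateR [-0.0563  0.0526  0.2231]
m [ 0.0142 -0.0298  0.0385]
m [0.0143 0.0339 0.0385]
m [ 0.0143 -0.0295 -0.0115]
m [ 0.0143  0.0296 -0.0115]
```

```bash
python3 -m inch '[[[0,0.15,4],[0,0,0]],[[0,0,4],[0,0,0]],[[0,0,4],[0,0,0]],[[0,0,3],[0,0,0]],[[0,0,2],[0,0,0]],[[0,0,0.8],[0,0,0]],[[0,0,0.3],[0,0,0]],[[0,0,0.1],[0,0,0]]]'; python3 -m inch '[[[0,0,0.1],[0,0,0]],[[0,0,0],[0,0,0]]]'; python3 -m inch '[[[0,0,0.1],[0,0,0]],[[0,0,0],[0,0,0]]]'
python3 - <<'E'
import cv2
im=cv2.imread("pics/w3.png").astype(int).sum(2)
for r in (266,290,312): print(r,im[r,255:405:2])
E
```

```text
t: 9.95
position: [0.6376, 0.1366, 0.0569]
ee_rot: [[0.085, 0.996, 0.002], [0.996, -0.085, 0.0], [0.0, 0.002, -1.0]]
wrist_force: [0.1, -0.5, -2.3]
opening: 0.0601
gripper_force: 25.0
t: 10.15
position: [0.6374, 0.1369, 0.0559]
ee_rot: [[0.085, 0.996, 0.002], [0.996, -0.085, 0.0], [0.0, 0.002, -1.0]]
wrist_force: [-0.2, -0.2, -1.5]
opening: 0.0597
gripper_force: 25.0
t: 10.35
position: [0.6371, 0.137, 0.0542]
ee_rot: [[0.085, 0.996, 0.0], [0.996, -0.085, -0.0], [-0.0, 0.0, -1.0]]
wrist_force: [1.0, 0.2, -2.7]
opening: 0.0599
gripper_force: 25.0
266 [426 421 327 235 247 238 240 241 248 254 238 248 248 248 239 243 249 247
 239 248 253 235 237 237 239 241 253 248 257 242 240 246 240 240 248 246
 244 241 253 256 251 251 236 235 252 241 248 256 250 250 251 241 246 246
 251 244 235 248 247 243 239 335 536 507 541 542 526 544 536 541 541 562
 560 551 534]
290 [263 250 250 258 254 244 252 251 256 250 268 252 253 263 246 255 259 247
 248 249 261 265 253 244 258 253 253 250 253 255 256 259 256 253 252 256
 264 255 260 259 255 259 259 261 253 246 249 239 260 254 254 244 247 250
 251 253 249 254 246 252 256 246 246 255 257 249 246  10  28   1  45  44
  36  22  37]
312 [237 240 233 251 251 238 242 243 242 249 247 242 227 251 244 245 243 247
 249 233 245 241 237 248 248 247 241 252 248 229 239 236 252 245 244 247
 244 242 243 244 231 251 243 253 247 251 243 235 241 235 241 256 233 248
 236 242 246 249 242 249 241 245 247 247 251 254 237 246 246 251 246 222
  27  31  25]
```

```bash
python3 -m inch '[[[0,0,0.07],[0,0,0]],[[0,0,0],[0,0,0]]]'; python3 -m inch '[[[0,0,0.07],[0,0,0]],[[0,0,0],[0,0,0]]]'
```

```text
t: 10.55
position: [0.6372, 0.137, 0.0537]
ee_rot: [[0.085, 0.996, 0.0], [0.996, -0.085, 0.0], [0.0, 0.0, -1.0]]
wrist_force: [-1.9, 1.2, 2.1]
opening: 0.0596
gripper_force: 25.0
t: 10.75
position: [0.6372, 0.137, 0.0537]
ee_rot: [[0.085, 0.996, 0.001], [0.996, -0.085, -0.0], [0.0, 0.001, -1.0]]
wrist_force: [-2.6, -0.6, 8.1]
opening: 0.0594
gripper_force: 25.0
```

```bash
python3 -m inch '[[[0,0,0],[0,0,0]],[[0,0,0],[0,0,0]],[[0,0,0],[0,0,0]],[[0,0,0],[0,0,0]],[[0,0,0],[0,0,0]]]' 8.8; python3 -m inch '[[[0,0,-1],[0,0,0]],[[0,0,-2],[0,0,0]],[[0,0,-4],[0,0,0]],[[0,0,-4],[0,0,0]],[[0,0,-4],[0,0,0]],[[0,0,-4],[0,0,0]],[[0,0,0],[0,0,0]]]'
python3 - <<'E'
from h import *
np.set_printoptions(precision=4,suppress=True)
o=get_obs();T=o["ee_rot"];p=o["position"];im=get_image("wrist");cv2.imwrite("pics/w4.png",im);np.savez("w4.npz",T=T,p=p)
K,R,t=cal("wrist");np.savez("w4.npz",T=T,p=p,K=K,R=R,t=t)
cv2.imwrite("pics/w4c.png",cv2.resize(im[100:400,210:430],None,fx=2,fy=2,interpolation=cv2.INTER_CUBIC))
E
```

```text
t: 11.25
position: [0.6371, 0.1369, 0.0524]
ee_rot: [[0.085, 0.996, -0.0], [0.996, -0.085, -0.0], [-0.0, -0.0, -1.0]]
wrist_force: [0.2, 0.8, 0.2]
opening: 0.0882
gripper_force: 0.0
t: 11.95
position: [0.6384, 0.1371, 0.2496]
ee_rot: [[0.085, 0.996, 0.012], [0.996, -0.085, 0.0], [0.001, 0.012, -1.0]]
wrist_force: [0.4, -0.3, -0.1]
opening: 0.0886
gripper_force: 0.0
```

View pics/w4c.png

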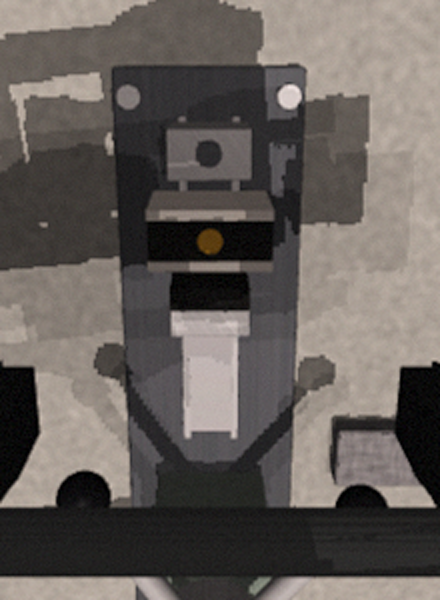

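The mould stands upright on the bed, square and centred between pad and backstop. Its brass port is at (210,241), and the backstop and jaw centres are both near column 209. Next I close the fingers and move above the gap between the two nearest spokes.

```bash
python3 -m inch '[[[-3.54,-0.71,0],[0,0,0]],[[-3.54,-0.71,0],[0,0,0]],[[-3.54,-0.71,0],[0,0,0]],[[-3.54,-0.71,0],[0,0,0]],[[-3.54,-0.71,0],[0,0,0]],[[-3.54,-0.71,0],[0,0,0]],[[-3.54,-0.71,0],[0,0,0]]]' 0 30; python3 -m inch '[[[0,0,0],[0,0,-8.1]],[[0,0,0],[0,0,-8.1]],[[0,0,0],[0,0,-8.1]],[[0,0,0],[0,0,-8.1]],[[0,0,0],[0,0,-8.1]],[[0,0,0],[0,0,-8.1]],[[0,0,0],[0,0,-8.1]],[[0,0,0],[0,0,-8.1]]]'; python3 -m inch '[[[0,0,0],[0,0,-8.1]],[[0,0,0],[0,0,-8.1]],[[0,0,0],[0,0,-8.1]],[[0,0,0],[0,0,-8.1]],[[0,0,0],[0,0,-8.1]],[[0,0,0],[0,0,-8.1]],[[0,0,0],[0,0,-8.1]],[[0,0,0],[0,0,0]]]'
python3 - <<'E'
from h import *
np.set_printoptions(precision=4,suppress=True)
o=get_obs();print(o["position"],o["ee_rot"],o["joint_pos"],o["opening"])
im=get_image("top");cv2.imwrite("pics/t5.png",im)
d=np.load("w4.npz");K,R,t=d["K"],d["R"],d["t"]
def f(u,v,z):
    q=R.T@np.linalg.inv(K)@np.array([210+u/2,100+v/2,1.]);c=-R.T@t;return (c+q*(z-c[2])/q[2])[:2]
A=np.array([.619,-.0545])
for p in((83,495),(362,509)):
    b=f(*p,.12)-A;print(b,np.hypot(*b),np.degrees(np.arctan2(b[1],b[0])))
im=get_image("wrist");cv2.imwrite("pics/w5.png",im)
E
```

```text
t: 12.7
position: [0.5654, -0.1069, 0.2415]
ee_rot: [[0.085, 0.996, -0.002], [0.996, -0.085, 0.001], [0.001, -0.002, -1.0]]
wrist_force: [0.1, 0.5, 0.1]
opening: 0.0341
gripper_force: 0.0
t: 13.5
position: [0.566, -0.1056, 0.2413]
ee_rot: [[-0.868, 0.496, -0.002], [0.496, 0.868, 0.001], [0.002, -0.0, -1.0]]
wrist_force: [-0.7, 0.4, 0.5]
opening: 0.0003
gripper_force: 0.0
t: 14.3
position: [0.5661, -0.1056, 0.2415]
ee_rot: [[-0.893, -0.449, -0.002], [-0.449, 0.893, 0.001], [0.001, 0.002, -1.0]]
wrist_force: [0.3, -1.0, -1.3]
opening: 0.0005
gripper_force: 0.0
[ 0.5661 -0.1056  0.2415] [[-0.8935 -0.4491 -0.002 ]
 [-0.4491  0.8935  0.0008]
 [ 0.0015  0.0017 -1.    ]] [ -22.3401   25.3843   72.2651   -0.0004   82.4774 -139.0272] 0.0005337789210636351
[-0.0467  0.0977] 0.10824004872144626 115.53723467757051
[0.0736 0.0798] 0.10855475767973859 47.282900922380016
```

View pics/w5.png

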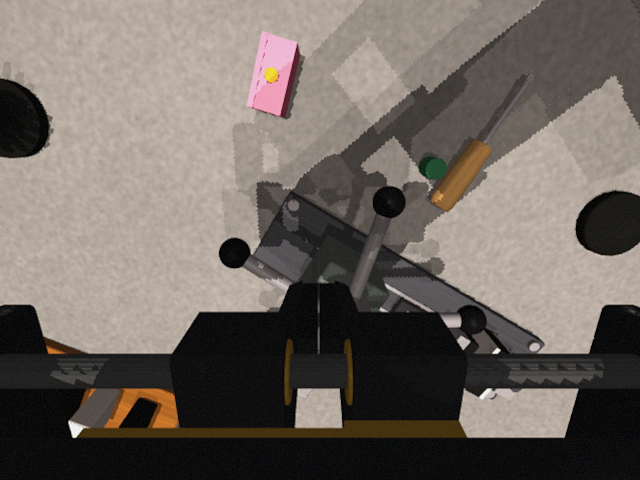

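The closed fingers sit over the gap between two spokes, whose balls show at (389,202) and (234,253), with a third at (471,320). I'll check the ball positions before going down.

Run:
```python
from h import *
np.set_printoptions(precision=4,suppress=True)
A=np.array([.619,-.0545])
P=[ray("wrist",u,v,.12)[:2] for u,v in((389,202),(234,253),(471,320))]
for q in P: b=q-A;print(q,np.hypot(*b),np.degrees(np.arctan2(b[1],b[0]))%360)
from scipy.optimize import least_squares
# axis + phase fit with known radius, incl. other views
Q=P+[np.array(v) for v in((.5734,.0386),(.6944,.0204),(.5172,-.0707))]
def r(s):
    o=[]
    for q in Q:
        b=q-s[:2];a=np.arctan2(b[1],b[0]);k=np.round((a-s[2])/np.radians(72));e=s[2]+k*np.radians(72);o+=list(b-.105*np.array([np.cos(e),np.sin(e)]))
    return o
s=least_squares(r,[.619,-.0545,np.radians(44.6)]);print(s.x,np.degrees(s.x[2]),np.array(r(s.x)).reshape(-1,2))
o=get_obs();A=s.x[:2];h=np.radians(np.degrees(s.x[2])+144)
T=o["ee_rot"];print("axis in tool",T.T@np.r_[A-o["position"][:2],0],"spoke",np.degrees(h))
```

```text
[ 0.517  -0.0705] 0.10323969114874357 188.89262646619827
[ 0.6051 -0.1579] 0.1043082318745588 262.36949722099274
[0.5729 0.0405] 0.10556966346322674 115.87358759153773
[ 0.6209 -0.0539  0.7884] 45.170726666519386 [[-0.0002  0.0002]
 [ 0.0004 -0.0002]
 [-0.      0.001 ]
 [ 0.0005 -0.0009]
 [-0.0005 -0.0001]
 [-0.     -0.    ]]
axis in tool [-0.0719  0.022  -0.    ] spoke 189.17072666651939
```

```bash
python3 -m inch '[[[0,0,2],[0,0,0]],[[0,0,3],[0,0,0]],[[0,0,3],[0,0,0]],[[0,0,2],[0,0,0]],[[0,0,1.2],[0,0,0]],[[0,0,0.45],[0,0,0]],[[0,0,0],[0,0,0]]]'; python3 -m inch '[[[0.076,0.253,0],[0,0,2]],[[0.076,0.253,0],[0,0,2]],[[0.076,0.253,0],[0,0,2]],[[0.076,0.253,0],[0,0,2]],[[0.076,0.253,0],[0,0,2]],[[0.076,0.253,0],[0,0,2]]]';  python3 -m inch '[[[0.076,0.253,0],[0,0,2]],[[0.076,0.253,0],[0,0,2]]]'; python3 -m inch '[[[0.076,0.253,0],[0,0,2]],[[0.076,0.253,0],[0,0,2]]]'
```

```text
t: 15.1
position: [0.5666, -0.1058, 0.1261]
ee_rot: [[-0.894, -0.447, -0.0], [-0.447, 0.894, 0.0], [0.0, 0.0, -1.0]]
wrist_force: [0.9, -1.0, 0.1]
opening: 0.0004
gripper_force: 0.0
t: 15.7
position: [0.5571, -0.0934, 0.1274]
ee_rot: [[-0.968, -0.25, 0.002], [-0.25, 0.968, -0.001], [-0.002, -0.001, -1.0]]
wrist_force: [0.9, -0.3, 0.9]
opening: 0.0007
gripper_force: 0.0
t: 15.9
position: [0.5545, -0.0888, 0.1274]
ee_rot: [[-0.983, -0.182, 0.002], [-0.182, 0.983, -0.001], [-0.002, -0.001, -1.0]]
wrist_force: [-0.0, -0.3, -0.6]
opening: 0.0002
gripper_force: 0.0
t: 16.1
position: [0.5524, -0.085, 0.1274]
ee_rot: [[-0.994, -0.113, 0.003], [-0.113, 0.994, -0.003], [-0.003, -0.003, -1.0]]
wrist_force: [0.8, -6.3, -1.5]
opening: 0.0
gripper_force: 2.9
```

```bash
R='x'; python3 -m inch '[[[0.076,0.253,0],[0,0,2]],[[0.076,0.253,0],[0,0,2]],[[0.076,0.253,0],[0,0,2]],[[0.076,0.253,0],[0,0,2]],[[0.076,0.253,0],[0,0,2]],[[0.076,0.253,0],[0,0,2]],[[0.076,0.253,0],[0,0,2]],[[0.076,0.253,0],[0,0,2]]]'; python3 -m inch '[[[0.076,0.253,0],[0,0,2]],[[0.076,0.253,0],[0,0,2]],[[0.076,0.253,0],[0,0,2]],[[0.076,0.253,0],[0,0,2]],[[0.076,0.253,0],[0,0,2]],[[0.076,0.253,0],[0,0,2]],[[0.076,0.253,0],[0,0,2]],[[0.076,0.253,0],[0,0,2]]]'
python3 - <<'E'
from h import *
o=get_obs();A=np.array([.6209,-.0539]);T=o["ee_rot"];print("axis in tool",T.T@np.r_[A-o["position"][:2],0])
E
```

```text
t: 16.9
position: [0.5467, -0.065, 0.1274]
ee_rot: [[-0.986, 0.165, 0.003], [0.165, 0.986, -0.003], [-0.004, -0.002, -1.0]]
wrist_force: [0.7, -6.0, -1.4]
opening: 0.0002
gripper_force: 2.8
t: 17.7
position: [0.5466, -0.044, 0.1274]
ee_rot: [[-0.902, 0.431, 0.003], [0.431, 0.902, -0.003], [-0.004, -0.001, -1.0]]
wrist_force: [1.4, -7.1, -0.3]
opening: 0.0005
gripper_force: 2.8
axis in tool [-0.07135681  0.0230855   0.00027257]
```

```bash
python3 -m inch '[[[0.076,0.253,0],[0,0,2]],[[0.076,0.253,0],[0,0,2]],[[0.076,0.253,0],[0,0,2]],[[0.076,0.253,0],[0,0,2]],[[0.076,0.253,0],[0,0,2]],[[0.076,0.253,0],[0,0,2]],[[0.076,0.253,0],[0,0,2]],[[0.076,0.253,0],[0,0,2]]]'; python3 -m inch '[[[0.076,0.253,0],[0,0,2]],[[0.076,0.253,0],[0,0,2]],[[0.076,0.253,0],[0,0,2]],[[0.076,0.253,0],[0,0,2]],[[0.076,0.253,0],[0,0,2]],[[0.076,0.253,0],[0,0,2]],[[0.076,0.253,0],[0,0,2]],[[0.076,0.253,0],[0,0,2]]]'
python3 - <<'E'
from h import *
o=get_obs();A=np.array([.6209,-.0539]);T=o["ee_rot"];print("axis in tool",T.T@np.r_[A-o["position"][:2],0],np.degrees(np.arctan2(T[1,0],T[0,0]))); print(o["wrist_force"],T.T@o["wrist_force"])
E
```

```text
t: 18.5
position: [0.5521, -0.0237, 0.1275]
ee_rot: [[-0.749, 0.663, 0.003], [0.663, 0.749, -0.003], [-0.004, -0.0, -1.0]]
wrist_force: [-0.6, -6.3, -0.1]
opening: 0.0005
gripper_force: 2.8
t: 19.3
position: [0.5628, -0.0057, 0.1275]
ee_rot: [[-0.537, 0.844, 0.002], [0.844, 0.537, -0.003], [-0.003, 0.0, -1.0]]
wrist_force: [-2.0, -7.1, 1.4]
opening: 0.0004
gripper_force: 2.8
axis in tool [-0.07187608  0.02314393  0.00022704] 122.48087774134335
[-1.99918547 -7.12721367  1.44860939] [-4.94323372 -5.51381156 -1.43342557]
```

```bash
python3 -m inch '[[[-0.39,-0.98,0],[0,0,-8]],[[0,0,-2],[0,0,0]],[[0,0,-2.5],[0,0,0]],[[0,0,-1],[0,0,0]],[[-0.39,-0.98,0],[0,0,-8]],[[-0.39,-0.98,0],[0,0,-8]],[[-0.39,-0.98,0],[0,0,-8]],[[-0.39,-0.98,0],[0,0,-8]]]'; python3 -m inch '[[[-0.39,-0.98,0],[0,0,-8]],[[-0.39,-0.98,0],[0,0,-8]],[[-0.39,-0.98,0],[0,0,-8]],[[-0.39,-0.98,0],[0,0,-8]],[[-0.39,-0.98,0],[0,0,-8]],[[-0.39,-0.98,0],[0,0,-8]],[[0,0,0],[0,0,0]]]'
python3 - <<'E'
from h import *
np.set_printoptions(precision=4,suppress=True)
o=get_obs();A=np.array([.6209,-.0539]);T=o["ee_rot"];print("axis in tool",T.T@np.r_[A-o["position"][:2],0],np.degrees(np.arctan2(T[1,0],T[0,0])))
cv2.imwrite("pics/w6.png",get_image("wrist"))
# predicted ball pixels for spoke heading 195.5, and dark-blob check
im=cv2.imread("pics/w6.png").astype(int).sum(2)
best=[]
for a in np.arange(185,206,.5):
    s=0
    for k in(0,72,-72):
        e=np.radians(a+k);u,v=px("wrist",[A[0]+.105*np.cos(e),A[1]+.105*np.sin(e),.12])
        if v<300 and 8<u<630 and v>8:
            s+=im[int(v)-6:int(v)+7,int(u)-6:int(u)+7].mean()
    best.append((round(s),a))
print(sorted(best)[:6]); print(boxes_of("wrist","mould")[:1])
E
```

```text
t: 20.1
position: [0.5448, -0.0535, 0.1814]
ee_rot: [[-0.956, 0.293, 0.001], [0.293, 0.956, -0.0], [-0.001, -0.0, -1.0]]
wrist_force: [-0.0, -0.2, -0.7]
opening: 0.0003
gripper_force: 0.0
t: 20.8
position: [0.5709, -0.11, 0.1811]
ee_rot: [[-0.861, -0.509, 0.001], [-0.509, 0.861, -0.001], [-0.001, -0.001, -1.0]]
wrist_force: [-0.0, -0.4, -0.7]
opening: 0.0007
gripper_force: 0.0
axis in tool [-0.0717  0.0228  0.    ] -149.37419190722449
[(27, np.float64(199.0)), (38, np.float64(199.5)), (55, np.float64(200.0)), (62, np.float64(198.5)), (65, np.float64(198.0)), (69, np.float64(197.5))]
[{'point': [-0.0224, -0.1235, 0.2246], 'conf': 0.82}]
```

```bash
python3 -m inch '[[[0,0,2],[0,0,0]],[[0,0,2],[0,0,0]],[[0,0,1],[0,0,0]],[[0,0,0.4],[0,0,0]],[[0,0,0],[0,0,0]]]'; python3 -m inch '[[[0.076,0.253,0],[0,0,2]],[[0.076,0.253,0],[0,0,2]],[[0.076,0.253,0],[0,0,2]],[[0.076,0.253,0],[0,0,2]],[[0.076,0.253,0],[0,0,2]],[[0.076,0.253,0],[0,0,2]],[[0.076,0.253,0],[0,0,2]],[[0.076,0.253,0],[0,0,2]]]'; python3 -m inch '[[[0.076,0.253,0],[0,0,2]],[[0.076,0.253,0],[0,0,2]],[[0.076,0.253,0],[0,0,2]],[[0.076,0.253,0],[0,0,2]]]';  python3 -m inch '[[[0.076,0.253,0],[0,0,2]],[[0.076,0.253,0],[0,0,2]],[[0.076,0.253,0],[0,0,2]],[[0.076,0.253,0],[0,0,2]],[[0.076,0.253,0],[0,0,2]],[[0.076,0.253,0],[0,0,2]],[[0.076,0.253,0],[0,0,2]],[[0.076,0.253,0],[0,0,2]]]'
```

```text
t: 21.4
position: [0.5703, -0.1091, 0.1271]
ee_rot: [[-0.861, -0.509, -0.0], [-0.509, 0.861, 0.0], [0.0, 0.0, -1.0]]
wrist_force: [-0.6, -1.2, 0.1]
opening: 0.0004
gripper_force: 0.0
t: 22.2
position: [0.5572, -0.0937, 0.1282]
ee_rot: [[-0.968, -0.25, 0.002], [-0.25, 0.968, -0.002], [-0.002, -0.002, -1.0]]
wrist_force: [1.5, -5.8, -1.7]
opening: 0.0005
gripper_force: 3.0
t: 22.6
position: [0.5525, -0.0851, 0.1282]
ee_rot: [[-0.994, -0.113, 0.003], [-0.113, 0.994, -0.003], [-0.003, -0.003, -1.0]]
wrist_force: [1.5, -5.6, -2.4]
opening: 0.0006
gripper_force: 2.9
t: 23.4
position: [0.5467, -0.0649, 0.1282]
ee_rot: [[-0.986, 0.165, 0.003], [0.165, 0.986, -0.003], [-0.004, -0.002, -1.0]]
wrist_force: [1.2, -6.6, -2.6]
opening: 0.0001
gripper_force: 2.8
```

```bash
python3 -m inch '[[[0.076,0.253,0],[0,0,2]],[[0.076,0.253,0],[0,0,2]],[[0.076,0.253,0],[0,0,2]],[[0.076,0.253,0],[0,0,2]],[[0.076,0.253,0],[0,0,2]],[[0.076,0.253,0],[0,0,2]],[[0.076,0.253,0],[0,0,2]],[[0.076,0.253,0],[0,0,2]]]'; python3 -m inch '[[[0.076,0.253,0],[0,0,2]],[[0.076,0.253,0],[0,0,2]],[[0.076,0.253,0],[0,0,2]],[[0.076,0.253,0],[0,0,2]]]'
```

```text
t: 24.2
position: [0.5465, -0.0439, 0.1283]
ee_rot: [[-0.902, 0.431, 0.003], [0.431, 0.902, -0.003], [-0.004, -0.001, -1.0]]
wrist_force: [0.3, -7.4, 0.1]
opening: -0.0
gripper_force: 2.8
t: 24.6
position: [0.5485, -0.0335, 0.1283]
ee_rot: [[-0.834, 0.552, 0.003], [0.552, 0.834, -0.003], [-0.004, -0.001, -1.0]]
wrist_force: [0.5, -7.6, -0.3]
opening: 0.0002
gripper_force: 2.9
```

```bash
python3 -m inch '[[[0.076,0.253,0],[0,0,2]],[[0.076,0.253,0],[0,0,2]]]'
```

```text
t: 24.8
position: [0.5501, -0.0285, 0.1283]
ee_rot: [[-0.793, 0.609, 0.003], [0.609, 0.793, -0.003], [-0.004, -0.001, -1.0]]
wrist_force: [-0.2, -7.6, 0.2]
opening: 0.0008
gripper_force: 2.9
```

```bash
python3 -m inch '[[[0.039,0.126,0],[0,0,1]],[[0.039,0.126,0],[0,0,1]],[[0.039,0.126,0],[0,0,1]],[[0.039,0.126,0],[0,0,1]]]' | grep -E "pos|wrist"; python3 -m inch '[[[0.039,0.126,0],[0,0,1]],[[0.039,0.126,0],[0,0,1]],[[0.039,0.126,0],[0,0,1]]]'| grep -E "pos|wrist"
```

```text
position: [0.5519, -0.0236, 0.1283]
wrist_force: [0.8, -6.9, 0.5]
position: [0.5535, -0.02, 0.1283]
wrist_force: [-0.5, -6.6, 0.2]
```

```bash
python3 -m inch '[[[0.039,0.126,0],[0,0,1]],[[0.039,0.126,0],[0,0,1]],[[0.039,0.126,0],[0,0,1]]]' | grep -E "pos|wrist"
```

```text
position: [0.5553, -0.0165, 0.1283]
wrist_force: [-1.0, -6.1, -0.3]
```

```bash
python3 -m inch '[[[0.039,0.126,0],[0,0,1]],[[0.039,0.126,0],[0,0,1]],[[0.039,0.126,0],[0,0,1]]]' | grep -E "pos|wrist"
```

```text
position: [0.5573, -0.0131, 0.1283]
wrist_force: [-1.6, -7.5, 0.6]
```

```bash
python3 -m inch '[[[0.039,0.126,0],[0,0,1]],[[0.039,0.126,0],[0,0,1]],[[0.039,0.126,0],[0,0,1]]]' | grep -E "pos|wrist"
```

```text
position: [0.5594, -0.0099, 0.1283]
wrist_force: [-2.1, -7.5, 1.0]
```

```bash
python3 -m inch '[[[0.039,0.126,0],[0,0,1]],[[0.039,0.126,0],[0,0,1]],[[0.039,0.126,0],[0,0,1]]]' | grep -E "pos|wrist"
```

```text
position: [0.5616, -0.0069, 0.1283]
wrist_force: [-4.2, -8.3, 2.8]
```

```bash
python3 -m inch '[[[0.039,0.126,0],[0,0,1]],[[0.039,0.126,0],[0,0,1]]]' | grep -E "pos|wrist"
```

```text
position: [0.5631, -0.005, 0.1283]
wrist_force: [-4.8, -10.7, 2.0]
```

Going by the rise, I'm stopping here: the push along the turning direction is about 9.7 N against about 5.5 N free, so roughly 30 N of squeeze. Now I back off and check.

```bash
python3 -m inch '[[[-0.2,-0.5,0],[0,0,-4]],[[-0.2,-0.5,0],[0,0,-4]],[[0,0,-2],[0,0,0]],[[0,0,-4],[0,0,0]],[[0,0,-4],[0,0,0]],[[0,0,-2],[0,0,0]]]'; python3 -m inch '[[[0,0,0],[0,0,7.5]],[[0,0,0],[0,0,7.5]],[[0,0,0],[0,0,7.5]],[[0,0,0],[0,0,7.5]],[[0,0,0],[0,0,7.5]],[[0,0,0],[0,0,7]],[[0,0,0],[0,0,0]]]'; python3 -m inch '[[[3.7,2,0],[0,0,0]],[[3.7,2,0],[0,0,0]],[[3.7,2,0],[0,0,0]],[[3.7,2,0],[0,0,0]],[[0,0,0],[0,0,0]],[[0,0,0],[0,0,0]],[[0,0,0],[0,0,0]]]'
python3 - <<'E'
from h import *
o=get_obs();T=o["ee_rot"];p=o["position"];im=get_image("wrist");cv2.imwrite("pics/w7.png",im)
print(p,np.degrees(np.arctan2(T[1,0],T[0,0])))
cv2.imwrite("pics/w7c.png",cv2.resize(im[100:320,200:440],None,fx=2.6,fy=2.6,interpolation=cv2.INTER_CUBIC))
E
```

```text
t: 27.5
position: [0.5577, -0.0124, 0.2517]
ee_rot: [[-0.637, 0.771, 0.006], [0.771, 0.637, -0.002], [-0.005, 0.004, -1.0]]
wrist_force: [0.2, 0.6, -0.4]
opening: 0.0007
gripper_force: 0.0
t: 28.2
position: [0.5571, -0.0123, 0.248]
ee_rot: [[0.087, 0.996, 0.002], [0.996, -0.087, -0.0], [-0.0, 0.002, -1.0]]
wrist_force: [0.4, 0.2, 0.0]
opening: 0.0005
gripper_force: 0.0
t: 28.9
position: [0.649, 0.1275, 0.2475]
ee_rot: [[0.085, 0.996, 0.0], [0.996, -0.085, -0.0], [-0.0, 0.0, -1.0]]
wrist_force: [-0.2, -0.9, -0.3]
opening: 0.0002
gripper_force: 0.0
[0.64901579 0.12749619 0.24749946] 85.15181017960053
```

View pics/w7c.png

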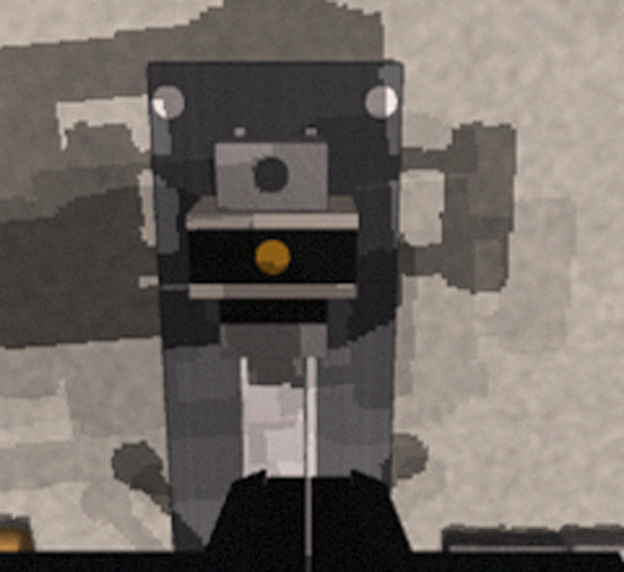

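The mould (187–357, port at (272,257)) sits square and centred, tight between the backstop (215–328) and the pad (220–328). The arm is clear of it, so I hand in.

```bash
python3 -c "
from plant import *
print(hand_in())"
```

```text
the job is handed in; nothing more can be done
None
```

The mould stands upright, centred and square between jaw and backstop, clamped by two spoke pushes to an estimated 30 N of squeeze; the job was handed in at about 29 s with the arm clear, and no verdict came back.

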